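# Brush out the slanted crimp cup

### The arm

A 7-joint arm with a two-finger parallel gripper is mounted at the origin on the work surface. World frame = base frame: x ahead of the robot, y to its left, z up, the work surface at z = 0. Lengths are in m, angles in rad, forces in N, time in s.
With the tool pointing down it reaches from about 0.35 to 0.9 m from the base axis. Payload 19.9 kg.
Tool frame: the origin (TCP) lies on the centre line of the jaws, within the pads' length; the fingertips stand ctrl.tip_extent ahead of it and the grasp point (between the pads) is the TCP (ctrl.tip_extent is the distance from the TCP to the fingertips, in m); z points along the fingers, y is the line along which they close (so a half turn about z gives the same grasp; the last joint's range is limited). The gripper opens to 85 mm and grips with 20 to 120 N. Pads are 22 mm wide; open, the fingers measure 114 mm over their backs; the gripper's body (76 mm by 85 mm) begins 54 mm behind the grasp point. The pads swing forward as they close: fully open they stand 13 mm farther back than shut.
Start: joints at [1.26, 0.417, -0.01, 1.614, 0.005, 1.111, -0.053], TCP at [0.166, -0.603, 0.25] pointing down, gripper open.
Joint ranges: [-2.81, 2.81], [-0.39, 2.02], [-1.27, 1.25], [0.06, 2.57], [-1.19, 4.33], [0.19, 2], [-2.82, 2.82]. Speed limits (rad/s): [1.89, 1.89, 2.39, 2.39, 3.01, 3.01, 3.01].

### API

Orientations are given as a rotation vector (axis times angle).
In Python, from plant import ctrl, viewer gives the robot as it stands.
- The arm moves only by the shell command python3 -m inch 'ROWS' [OPENING] [FORCE]. ROWS is a JSON object of lists of equal length, an entry for each row: "travel": the shift along the tool's x, y, z scaled (see below), a list of three; "turn": the turn, a rotation vector about the tool's x, y, z scaled (see below), a list of three. In form: {"travel": [[tx, ty, tz], ...], "turn": [[wx, wy, wz], ...]}. A call has exactly 10 rows; each row shifts and turns the commanded pose from where the row before left it, along the tool's axes as they then stand; what a row does not reach is not made up. The controller multiplies each number of a shift by 0.5 m and each number of a turn by 180 degrees. A row lasts 1/12 s, in which the tool goes at most 41.7 mm and 7.16 degrees, less where a joint would pass 70% of its speed; a pose out of reach is approached as far as the arm can. A call with a number of a shift or a turn outside -1 to 1 is refused whole. A call with a gripper value outside its range is refused whole. OPENING is the opening, from 0 (shut) to 1 (fully open), set as the call begins (- or left out, the last holds). The fingers move at their own pace and stop on an object; FORCE is the grip in N (left out, the last holds). Time passes only in rows, so rows that do not move let the fingers close, or fill a call up. It gives the time, the measured TCP pose, the force, the opening and the grip force at its end, in the units of the state.
- ctrl.state(): the state, without advancing time (a new reading comes with each control period).
- viewer.read_camera(name): name is "scene" or "top"; returns the picture (384x512x3 uint8, red, green, blue); there is no depth.
- viewer.calibration(name): a dict with "fx", "fy", "cx", "cy" (pixels), "dist" ([k1, k2, p1, p2, k3] as OpenCV has them; the pictures are not rectified), "R" (3x3) and "t" (3): a world point X has camera coordinates R X + t. Camera axes: x right, y down, z forward; pixel columns grow to the right and rows downward; lengths in m; the calibration is good to about 2 mm. A picture is of the moment at which its call begins. calibration takes no time and is no camera call.
- ctrl.close_job(): hands the job in; it is judged then, once.
The state is a dict: "clock": time; "q": joint angles; "qd": joint speeds; "tau": joint torques, N m; "tcp_pos": TCP position; "orientation": TCP orientation; "ft_force": force on the tool from outside, world axes, zero at the start; "moment": the same for the moment, N m; "opening": finger opening in m; "gripper_force": force on a finger pad.
Only numpy, scipy, OpenCV 4.12 (cv2) and the standard library are available. Lean on these libraries where they do the work, as an engineer would, in place of code of your own. Each camera call takes 0.05 s, during which the arm holds its last target. There are 200 camera calls.

### The job

Brush out the slanted steel cup on the bench fixture with the long tube brush: give it three full strokes, each time down until you feel the end of the brush press on the bottom of the cup, wherever that is, and back up until the bristles are out of it. Be gentle: do not ram the bottom or push the cup off its angle. Then stand the brush upright in its stand again, bristles down and right to the floor of the stand, let go of it, and leave everything else where it is.

Things in the scene. Friction and masses are not known exactly. Their poses are not given: they have to be found in the camera images.
- brush: long tube brush, 205 mm, 0.1-0.2 kg, standing bristles down in its stand. Origin at the bristle end, +z to the handle. Along z: 0-26 mm springy end tuft, diameter 12 (gives up to 10 mm, 1.5 N/mm); 30-90 mm springy bristle head, diameter 40, squeezable to 32; 6 mm bare stem; 125-205 mm round black handle, diameter 22, to be gripped about 165 mm from the origin. Its yaw is of no account.
- stand: fixed round aluminium brush stand on a dark foot of diameter 84 mm. Origin at the centre of its underside, z up. Straight bore of diameter 45 mm, its floor at z = 6 mm, flaring over the top 10 mm to 60 mm at the rim at z = 95 mm.
- fixture: fixed bench fixture that carries the cup: dark base plate 110 x 110 x 12 mm, two aluminium cheeks 98 mm high on either side of the cup (at y = +-32 mm). Origin at the centre of its underside; the cup leans towards its -x.
- cup: steel cup to brush, clamped in the fixture, leaning 11 to 29 degrees; it resists moderate pushes. Origin on its axis at the clamp; +z along the axis out of the mouth, 60 mm off. Outside diameter 44, length 120 mm; bore 36, flaring over the last 10 mm to 52 mm. Bristles drag with about 2 N. Its inner bottom is a flat adjustable stop, 65 to 105 mm below the mouth, to be found by touch.
- cup_mouth (a point): centre of the cup's mouth, on its axis, 60 mm from the cup's origin; axes as cup
- screwdriver: a red-handled screwdriver lying on the table, 200 mm long along its x; origin under its middle; leave alone
- relay: a narrow black relay module with small green plugs on its top, 75 x 23 x 94 mm; origin under its centre; leave alone
- contactor: a grey and black contactor block, 85 x 45 x 90 mm; origin under its centre; leave alone
- terminal_strip: nine terminal blocks on a short steel rail, 50 x 120 x 46 mm; origin under its centre; leave alone
- wire_reel: a small copper wire reel standing on its flange, diameter 70 mm, height 50 mm; origin under its centre; leave alone
- pot: an empty plain steel pot standing upright loose on the table, mouth diameter 60 mm, height 75 mm (not the cup to brush); origin under its centre; leave alone
- lifting_eye: a steel lifting eye on a square foot, 50 x 50 x 63 mm; origin under its centre; leave alone
There are look-alikes about, which are no part of the job. Of the things like the brush, leave any that is green or purple; of the rest the larger one is meant.

How it is judged:
By the outcome, as a careful person would: the job done as asked, in the order asked, and still so for the second after the job is handed in, with the robot touching nothing.
It also fails if it takes over 58 s, if anything falls off the work surface, if the arm or the gripper's body presses on something with over 40 N, if the wrist force passes 120 N, or if a joint passes its speed limit or range.

## Working session

There is one attempt and no reset: what is moved stays moved. The work goes in short steps, Python scripts to look and compute and a shell command to move; the robot and the scene stay as the last step left them, time stands still between calls to the robot, and variables do not carry over. Pictures are saved under pics/ and viewed, at most 12 in all, crops included, and the job is handed in when it is done.

```bash
ls; mkdir -p pics; python3 - <<'E'
from plant import ctrl, viewer
import cv2, json
s=ctrl.state(); print(s['clock'],s['tcp_pos'],s['orientation'],ctrl.tip_extent,s['opening'])
for n in("scene","top"):
    im=viewer.read_camera(n); cv2.imwrite(f'pics/{n}0.png',im[:,:,::-1])
    c=viewer.calibration(n); print(n,{k:(v.tolist() if hasattr(v,'tolist') else v) for k,v in c.items()})
E
```

```text
pics
0.0 [ 0.16589444 -0.60223291  0.24964565] [-3.11204514e+00 -4.20931922e-01  4.24311983e-04] 0.019 0.08559529839669935
scene {'fx': 492.1714530871367, 'fy': 492.1714530871367, 'cx': 258.0686080514989, 'cy': 195.67214325918684, 'dist': [0.05852164571870984, 0.0, 0.0, 0.0, 0.0], 'R': [[0.2561829793855348, 0.9666166425718538, -0.00474840776132043], [0.6995758268189173, -0.1887944554529107, -0.6891663921875958], [-0.6670561772472979, 0.17323082835729914, -0.7245875630335267]], 't': [-0.15037826776191, -0.27572859275760153, 1.8150230120731696]}
top {'fx': 460.74695116927353, 'fy': 460.74695116927353, 'cx': 259.2369372363302, 'cy': 184.78263097515574, 'dist': [-0.010128039577905125, 0.0, 0.0, 0.0, 0.0], 'R': [[-0.02514048497564227, -0.9996506351963934, -0.008158649804752194], [-0.9934456233718131, 0.025893089016580845, -0.11133436731112767], [0.11150672364740691, 0.005306174952496329, -0.9937495132521043]], 't': [0.0033140952611991066, 0.5204206755596023, 1.5095487073701237]}
```

View pics/scene0.png

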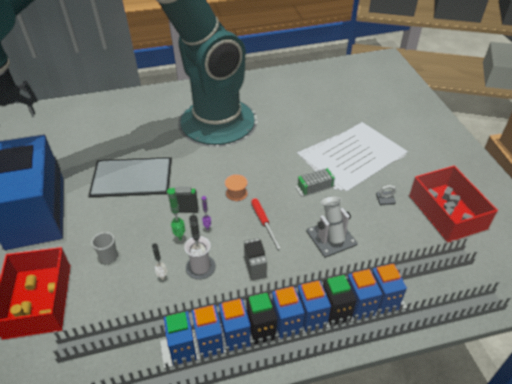

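View pics/top0.png

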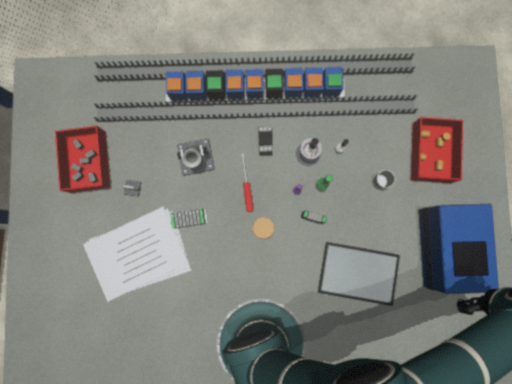

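Brush candidates in the scene view are the black handle in the stand (196,235), a small black-handled one (158,262), a green one (178,215) and a purple one (205,212). The one in the stand is the larger of the two non-green, non-purple ones, so it fits. I'll confirm it in enlarged crops.

```bash
python3 - <<'E'
import cv2, numpy as np
s=cv2.imread('pics/scene0.png');t=cv2.imread('pics/top0.png')
def crop(im,x,y,w,h,k): return cv2.resize(im[y:y+h,x:x+w],None,fx=k,fy=k,interpolation=cv2.INTER_CUBIC)
# each 80x60 ->x5 => 400x300
a=crop(s,150,210,80,75,5);b=crop(s,295,190,80,75,5)
cv2.imwrite('pics/c1.png',np.hstack([a,b]))
a=crop(t,280,125,80,75,5);b=crop(t,160,125,80,75,5)
cv2.imwrite('pics/c2.png',np.hstack([a,b]))
E
```

```text
(no output)
```

View pics/c1.png

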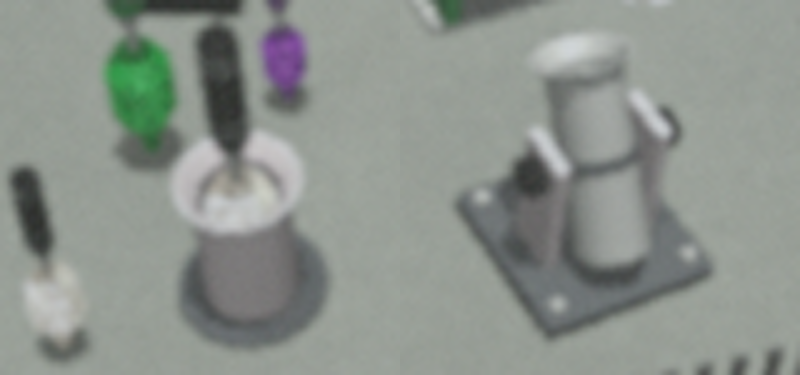

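View pics/c2.png

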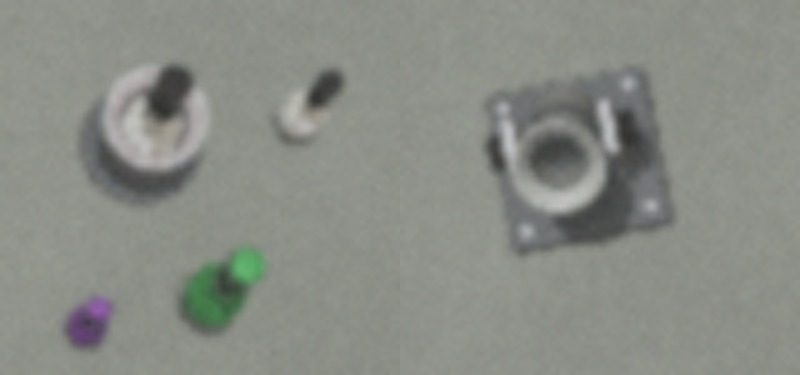

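The crop confirms the target: the larger black-handled brush is in the aluminium stand (scene 193,217), and the smaller loose one at (156,247) stays. The slanted cup is in the fixture, with its mouth at about scene (330,201) and top (192,157). Next I'll fit positions from both views.

```bash
cat > h.py <<'E'
from plant import ctrl, viewer
import numpy as np, cv2
from scipy.spatial.transform import Rotation as Ro
from scipy.optimize import least_squares
C={n:viewer.calibration(n) for n in("scene","top")}
OFF={'sa':('scene',150,210,0),'sb':('scene',295,190,400),'ta':('top',280,125,0),'tb':('top',160,125,400)}
def px(k,u,v):
    n,x,y,o=OFF[k]; return np.array([x+(u-o+.5)/5-.5,y+(v+.5)/5-.5])
def proj(n,X):
    c=C[n];K=np.array([[c['fx'],0,c['cx']],[0,c['fy'],c['cy']],[0,0,1]])
    return cv2.projectPoints(np.atleast_2d(X).astype(float),cv2.Rodrigues(np.array(c['R']))[0],np.array(c['t']),K,np.array(c['dist']))[0][:,0]
def tri(a,b):
    f=lambda X:np.r_[proj('scene',X)[0]-a,proj('top',X)[0]-b]
    r=least_squares(f,[.6,0,.1]); return r.x,np.abs(r.fun).max()
def tocrop(k,p):
    n,x,y,o=OFF[k]; return ((p-[x,y]+.5)*5-.5+[o,0])
E
cat > m.py <<'E'
from h import *
np.set_printoptions(precision=4,suppress=True)
for nm,a,b in [('handletop',(216,37),(175,79)),('rim',(237,182),(156,119))]: print(nm,*tri(px('sa',*a),px('ta',*b)))
print('mouth',*tri(px('sb',578,57),px('tb',558,165)))
def pts(p):
    x,y,w,h,l=p; R=Ro.from_euler('z',w).as_matrix(); o=np.array([x,y,0]); 
    ax=R@[-np.sin(l),0,np.cos(l)]; c=o+[0,0,h]
    return R,o,ax,c
bs=[(-1,-1),(-1,1),(1,1),(1,-1)]
def f(p,w0=None):
    R,o,ax,c=pts(p[:5]); b=p[5]
    B=lambda i:o+R@[b*bs[i][0],b*bs[i][1],.012]
    r=[]
    # top crop order TL(503,107) TR(628,83) BR(652,205) BL(527,232); image up=+x, left=+y
    for i,uv in zip((2,3,0,1),[(503,107),(628,83),(652,205),(527,232)]): r.append(proj('top',B(i))[0]-px('tb',*uv))
    # scene: image down=+x, right=+y : left (482,196) = (-x,-y); bottom(557,303)=(+x,-y); right(689,253)=(+x,+y)
    for i,uv in zip((0,3,2),[(482,196),(557,303),(689,253)]): r.append(proj('scene',B(i))[0]-px('sb',*uv))
    m=c+.06*ax
    r.append(proj('scene',m)[0]-px('sb',578,57)); r.append(proj('top',m)[0]-px('tb',558,165))
    # silhouette axis line, scene
    q0=proj('scene',c-.06*ax)[0];q1=proj('scene',m)[0];d=(q1-q0)/np.linalg.norm(q1-q0);n=np.array([-d[1],d[0]])
    for uv in[(610,250),(589,100)]: r.append([n@(px('sb',*uv)-q0)])
    # clamp ring centre
    return np.concatenate(r)
r=min((least_squares(f,[.6,.15,w,.08,.35,.043]) for w in(0.2,1.5,3,-1.5)),key=lambda r:r.cost)
# yaw ambiguity is resolved by lean sign
print(r.x,np.degrees(r.x[[2,4]]));print(r.fun)
R,o,ax,c=pts(r.x[:5]);print('cup c',c,'mouth',c+.06*ax,'axis',ax)
a=cv2.imread('pics/c1.png');t=cv2.imread('pics/c2.png')
def circ(cen,ax,rad):
    u=np.cross(ax,[.3,1,0]);u/=np.linalg.norm(u);v=np.cross(ax,u);th=np.linspace(0,6.283,60)
    return cen+rad*(np.cos(th)[:,None]*u+np.sin(th)[:,None]*v)
def dr(im,k,X,col): cv2.polylines(im,[np.round(tocrop(k,proj(OFF[k][0],X))*8).astype(int)],False,col,1,cv2.LINE_AA,3)
st=tri(px('sa',237,182),px('ta',156,119))[0]
Z=np.array([0,0,1.])
for im,kb,ka in((a,'sb','sa'),(t,'tb','ta')):
    dr(im,kb,circ(c+.06*ax,ax,.026),(0,0,255));dr(im,kb,circ(c-.06*ax,ax,.022),(0,0,255));dr(im,kb,circ(c,ax,.022),(255,0,0))
    dr(im,kb,o+(R@np.array([[i*.055,j*.055,.012] for i,j in bs+bs[:1]]).T).T,(0,255,0))
    s0=np.array([st[0],st[1],0]);dr(im,ka,circ(s0+Z*.095,Z,.030),(0,0,255));dr(im,ka,circ(s0+Z*.004,Z,.042),(0,255,0))
cv2.imwrite('pics/o1.png',np.vstack([a,t])[:, :][:750]); 
im=np.vstack([a,t]);cv2.imwrite('pics/o1.png',cv2.resize(im,(640,600),interpolation=cv2.INTER_AREA))
E
python3 m.py
```

```text
handletop [ 0.6287 -0.1773  0.2104] 0.5343363322239725
rim [ 0.6272 -0.1779  0.0929] 0.5506192526361247
mouth [0.6003 0.2015 0.1327] 0.23242378715769973
[0.6257 0.2078 0.1811 0.0784 0.4573 0.043 ] [10.3783 26.2042]
[-0.3706  0.6639 -0.6619  0.3399 -0.6091  0.322  -0.4673  0.0942 -0.4271
  1.0107 -0.2883  1.0027 -0.5995  0.6737  0.2064 -0.1358 -0.6894  0.195
  0.2463  0.6454]
cup c [0.6257 0.2078 0.0784] mouth [0.5996 0.203  0.1323] axis [-0.4343 -0.0795  0.8972]
```

View pics/o1.png

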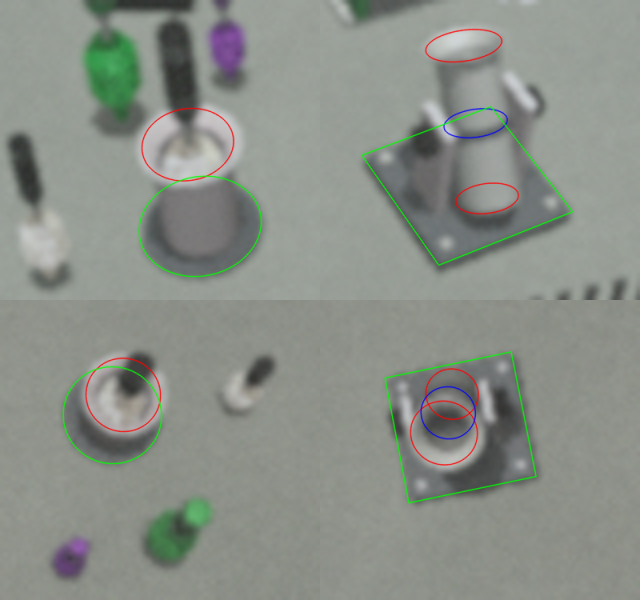

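The overlay agrees with the picture: the stand's rim and foot circles and the fixture plate line up. The handle top comes out at z = 0.210, against 0.211 from the text. I'll refine the lean with a per-view offset and check the neighbours.

```bash
cat >> h.py <<'E'
def delta(P,zdir=None,R=None):
    s=ctrl.state();p=np.array(s['tcp_pos']);R0=Ro.from_rotvec(s['orientation'])
    if R is None: R=R0
    if zdir is not None:
        z=R0.as_matrix()[:,2];ax=np.cross(z,zdir);n=np.linalg.norm(ax)
        R=Ro.from_rotvec(ax/n*np.arctan2(n,z@np.array(zdir)))*R0 if n>1e-9 else R0
    np.set_printoptions(precision=4,suppress=True)
    print('t',s['clock'],'tcp',p,'z',R0.as_matrix()[:,2],'y',R0.as_matrix()[:,1],'F',np.array(s['ft_force']))
    print('turn',(R0.inv()*R).as_rotvec()/np.pi,'travel before-turn axes',R0.inv().apply(np.array(P)-p)/.5,'after-turn axes',R.inv().apply(np.array(P)-p)/.5)
E
cat >> m.py <<'E'
def g(p):
    v=f(p[:6]).copy(); v[8:16]-=0
    v[0:8]-=np.tile(p[6:8],4);v[8:14]-=np.tile(p[8:10],3);v[14:16]-=p[8:10];v[16:18]-=p[6:8]
    return np.r_[v,p[6:]*.3]
r=least_squares(g,np.r_[r.x,0,0,0,0]);R,o,ax,c=pts(r.x[:5]);print('nuis',r.x,np.degrees(r.x[[2,4]]),'mouth',c+.06*ax,'axis',ax);print(r.fun)
print('small',*tri(px('sa',25,178),px('ta',333,79)))
for q in('green',proj('top',[[.6,-.2,.15]])):pass
delta([.628,-.1776,.31],zdir=[0,0,-1])
E
python3 m.py
```

```text
handletop [ 0.6287 -0.1773  0.2104] 0.5343363322239725
rim [ 0.6272 -0.1779  0.0929] 0.5506192526361247
mouth [0.6003 0.2015 0.1327] 0.23242378715769973
[0.6257 0.2078 0.1811 0.0784 0.4573 0.043 ] [10.3783 26.2042]
[-0.3706  0.6639 -0.6619  0.3399 -0.6091  0.322  -0.4673  0.0942 -0.4271
  1.0107 -0.2883  1.0027 -0.5995  0.6737  0.2064 -0.1358 -0.6894  0.195
  0.2463  0.6454]
cup c [0.6257 0.2078 0.0784] mouth [0.5996 0.203  0.1323] axis [-0.4343 -0.0795  0.8972]
nuis [ 0.6254  0.2099  0.1775  0.0741  0.46    0.0433 -1.1289  0.4603  0.3226
  0.6953] [10.1703 26.3557] mouth [0.5992 0.2052 0.1278] axis [-0.437  -0.0784  0.8961]
[ 0.0759  0.1696 -0.0273 -0.1011 -0.0346  0.0694 -0.0834 -0.212  -0.2095
  0.0165 -0.0453  0.1771 -0.1328 -0.1389  0.4167  0.0079 -0.0323  0.1155
 -0.1321  0.2504 -0.3387  0.1381  0.0968  0.2086]
small [ 0.6393 -0.2822  0.1467] 0.8147198367919941
t 0.1 tcp [ 0.1659 -0.6023  0.2497] z [-0.0004  0.001  -1.    ] y [ 0.2656 -0.9641 -0.0011] F [ 0.1982 -1.0475 -0.2427]
turn [-0.0004  0.     -0.    ] travel before-turn axes [ 1.1166 -0.5736 -0.12  ] after-turn axes [ 1.1166 -0.5734 -0.1205]
```

```bash
python3 -m inch '{"travel":[[0,0,-0.06],[0,0,-0.06],[0,0,-0.06],[0.0657,-0.0337,0],[0.0657,-0.0337,0],[0.0657,-0.0337,0],[0.0657,-0.0337,0],[0.0657,-0.0337,0],[0.0657,-0.0337,0],[0.0657,-0.0337,0]],"turn":[[0,0,0],[0,0,0],[0,0,0],[0,0,0],[0,0,0],[0,0,0],[0,0,0],[0,0,0],[0,0,0],[0,0,0]]}' 1 40
python3 -m inch '{"travel":[[0.0657,-0.0337,0],[0.0657,-0.0337,0],[0.0657,-0.0337,0],[0.0657,-0.0337,0],[0.0657,-0.0337,0],[0.0657,-0.0337,0],[0.0657,-0.0337,0],[0.0657,-0.0337,0],[0.0657,-0.0337,0],[0.0657,-0.0337,0]],"turn":[[0,0,0],[0,0,0],[0,0,0],[0,0,0],[0,0,0],[0,0,0],[0,0,0],[0,0,0],[0,0,0],[0,0,0]]}'
python3 -c "
from h import *
delta([.628,-.1776,.171],zdir=[0,0,-1])"
```

```text
clock: 0.93
tcp_pos: [0.3573, -0.4262, 0.3401]
orientation: [-3.113, -0.421, 0.0]
ft_force: [1.4, -0.5, 0.3]
opening: 0.0854
gripper_force: 0.0
clock: 1.77
tcp_pos: [0.6293, -0.1767, 0.34]
orientation: [-3.113, -0.421, 0.001]
ft_force: [-0.9, 0.1, -0.1]
opening: 0.0855
gripper_force: 0.0
t 1.7667 tcp [ 0.6293 -0.1767  0.34  ] z [-0.0006  0.0002 -1.    ] y [ 0.2654 -0.9641 -0.0003] F [-0.9015  0.0506 -0.101 ]
turn [-0.0001  0.0002 -0.    ] travel before-turn axes [-0.0028  0.0012  0.3379] after-turn axes [-0.0029  0.0011  0.3379]
```

```bash
python3 -m inch '{"travel":[[-0.0028,0.0012,0.04],[0,0,0.04],[0,0,0.04],[0,0,0.04],[0,0,0.04],[0,0,0.04],[0,0,0.04],[0,0,0.03],[0,0,0.02],[0,0,0.008]],"turn":[[0,0,0],[0,0,0],[0,0,0],[0,0,0],[0,0,0],[0,0,0],[0,0,0],[0,0,0],[0,0,0],[0,0,0]]}'
python3 -c "
from h import *
for n in('scene','top'): cv2.imwrite(f'pics/{n}1.png',viewer.read_camera(n)[:,:,::-1])
a=cv2.imread('pics/scene1.png')[150:290,120:260];b=cv2.imread('pics/top1.png')[90:230,250:390]
cv2.imwrite('pics/g1.png',cv2.resize(np.hstack([a,b]),(800,400),interpolation=cv2.INTER_CUBIC))"
```

```text
clock: 2.6
tcp_pos: [0.6265, -0.1789, 0.1695]
orientation: [-3.112, -0.421, 0.003]
ft_force: [0.7, -0.1, -0.1]
opening: 0.0855
gripper_force: 0.0
```

View pics/g1.png

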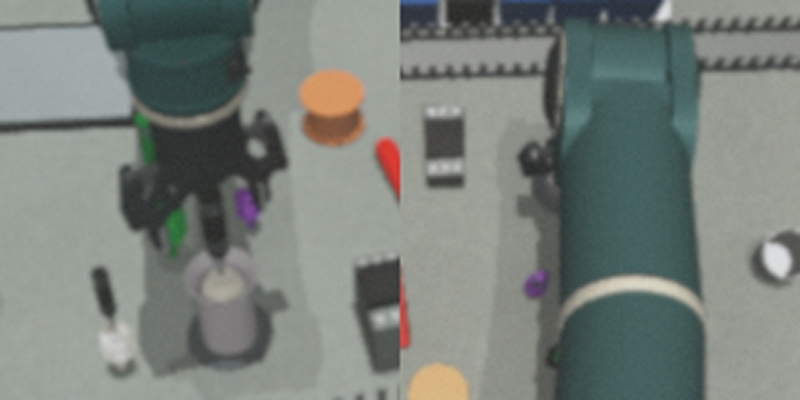

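The handle stands between the open fingers at about (212,215), clear of its neighbours. I'll grip it, then lift.

```bash
python3 -m inch '{"travel":[[0,0,0],[0,0,0],[0,0,0],[0,0,0],[0,0,0],[0,0,0],[0,0,0],[0,0,0],[0,0,0],[0,0,0]],"turn":[[0,0,0],[0,0,0],[0,0,0],[0,0,0],[0,0,0],[0,0,0],[0,0,0],[0,0,0],[0,0,0],[0,0,0]]}' 0 70
```

```text
clock: 3.53
tcp_pos: [0.6272, -0.1791, 0.1713]
orientation: [3.113, 0.421, 0.0]
ft_force: [0.9, -1.6, 1.5]
opening: 0.0203
gripper_force: 68.3
```

```bash
python3 -m inch '{"travel":[[0,0,-0.02],[0,0,-0.03],[0,0,-0.04],[0,0,-0.04],[0,0,-0.04],[0,0,-0.04],[0,0,-0.04],[0,0,-0.04],[0,0,-0.04],[0,0,-0.02]],"turn":[[0,0,0],[0,0,0],[0,0,0],[0,0,0],[0,0,0],[0,0,0],[0,0,0],[0,0,0],[0,0,0],[0,0,0]]}'
python3 -c "
from h import *
for n in('scene','top'): cv2.imwrite(f'pics/{n}2.png',viewer.read_camera(n)[:,:,::-1])
a=cv2.imread('pics/scene2.png')[110:290,110:290];b=cv2.imread('pics/top2.png')[60:240,230:410]
cv2.imwrite('pics/g2.png',cv2.resize(np.hstack([a,b]),(800,400),interpolation=cv2.INTER_CUBIC))
ax=np.array([-.436,-.079,.8966]);m=np.array([.600,.2033,.131]);print(ctrl.state()['opening'],ctrl.state()['gripper_force'])
delta(m+ax*(.1653+.02),zdir=-ax/np.linalg.norm(ax))"
```

```text
clock: 4.37
tcp_pos: [0.6274, -0.1788, 0.3493]
orientation: [3.113, 0.421, 0.004]
ft_force: [0.7, 0.7, -1.3]
opening: 0.0203
gripper_force: 68.5
0.020417914782997395 68.46813082695007
t 4.4667 tcp [ 0.6275 -0.1789  0.3481] z [ 0.0025 -0.0005 -1.    ] y [ 0.2657 -0.9641  0.0012] F [ 0.5065  0.6347 -2.4156]
turn [-0.0127  0.1448  0.    ] travel before-turn axes [-0.0138 -0.7664  0.101 ] after-turn axes [-0.0499 -0.7696  0.055 ]
```

View pics/g2.png

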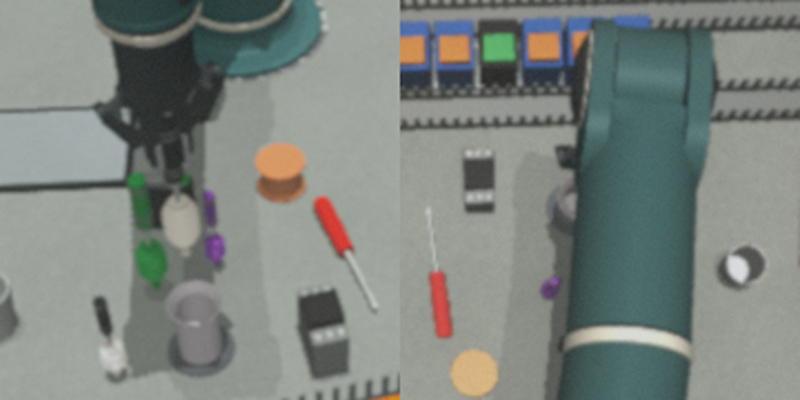

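The brush hangs upright from the jaws at about (180,220), clear of the stand. Next I'll carry it to the cup and tilt it.

```bash
python3 -m inch '{"travel":[[-0.0014,-0.0766,0],[-0.0014,-0.0766,0],[-0.0014,-0.0766,0],[-0.0014,-0.0766,0],[-0.0014,-0.0766,0],[-0.0014,-0.0766,0],[-0.0014,-0.0766,0],[-0.0014,-0.0766,0],[-0.0014,-0.0766,0],[-0.0014,-0.0766,0]],"turn":[[0,0,0],[0,0,0],[0,0,0],[0,0,0],[0,0,0],[0,0,0],[0,0,0],[0,0,0],[0,0,0],[0,0,0]]}'
python3 -m inch '{"travel":[[0,0,0],[0,0,0],[0,0,0],[0,0,0],[0,0,0],[0,0,0],[0,0,0],[0,0,0],[0,0,0],[0,0,0]],"turn":[[-0.0021,0.0241,0],[-0.0021,0.0241,0],[-0.0021,0.0241,0],[-0.0021,0.0241,0],[-0.0021,0.0241,0],[-0.0021,0.0241,0],[0,0,0],[0,0,0],[0,0,0],[0,0,0]]}'
python3 -c "
from h import *
ax=np.array([-.436,-.079,.8966]);m=np.array([.600,.2033,.131])
delta(m+ax*(.1653+.02),zdir=-ax/np.linalg.norm(ax))"
```

```text
clock: 5.3
tcp_pos: [0.5173, 0.1898, 0.3451]
orientation: [3.113, 0.421, -0.002]
ft_force: [1.0, 0.9, -0.7]
opening: 0.0206
gripper_force: 68.7
clock: 6.13
tcp_pos: [0.519, 0.1884, 0.346]
orientation: [-3.013, -0.407, -0.701]
ft_force: [0.4, 0.1, -1.0]
opening: 0.0203
gripper_force: 68.9
t 6.1333 tcp [0.519  0.1884 0.346 ] z [ 0.4311  0.0797 -0.8988] y [ 0.2567 -0.9658  0.0375] F [ 0.3994  0.1098 -0.9544]
turn [-0.0006  0.0016 -0.    ] travel before-turn axes [-0.0423 -0.0041  0.0881] after-turn axes [-0.0427 -0.0043  0.0879]
```

```bash
python3 -m inch '{"travel":[[-0.0107,-0.001,0.022],[-0.0107,-0.001,0.022],[-0.0107,-0.001,0.022],[-0.0107,-0.001,0.022],[0,0,0],[0,0,0],[0,0,0],[0,0,0],[0,0,0],[0,0,0]],"turn":[[-0.0006,0.0016,0],[0,0,0],[0,0,0],[0,0,0],[0,0,0],[0,0,0],[0,0,0],[0,0,0],[0,0,0],[0,0,0]]}'
python3 -c "
from h import *
ax=np.array([-.436,-.079,.8966]);m=np.array([.600,.2033,.131])
delta(m+ax*(.1653+.02),zdir=-ax/np.linalg.norm(ax))
for n in('scene','top'): cv2.imwrite(f'pics/{n}3.png',viewer.read_camera(n)[:,:,::-1])
a=cv2.imread('pics/scene3.png')[160:260,290:390];b=cv2.imread('pics/top3.png')[110:210,150:250]
s=ctrl.state();z=Ro.from_rotvec(s['orientation']).as_matrix()[:,2];print(proj('scene',[s['tcp_pos']+z*.1653,m,m-ax*.12]))
cv2.imwrite('pics/g3.png',cv2.resize(np.hstack([a,b]),(800,400),interpolation=cv2.INTER_CUBIC))"
```

```text
clock: 6.97
tcp_pos: [0.5191, 0.1885, 0.2978]
orientation: [-3.011, -0.406, -0.714]
ft_force: [-0.4, 0.1, -0.9]
opening: 0.0208
gripper_force: 68.9
t 6.9667 tcp [0.5191 0.1885 0.2978] z [ 0.4384  0.0792 -0.8953] y [ 0.2559 -0.9659  0.0399] F [-0.406   0.0961 -0.92  ]
turn [ 0.0002 -0.0009  0.    ] travel before-turn axes [-0.0003 -0.0002  0.0014] after-turn axes [-0.0003 -0.0002  0.0014]
[[329.5125 194.5142]
 [330.519  201.2559]
 [336.3819 239.4665]]
```

View pics/g3.png

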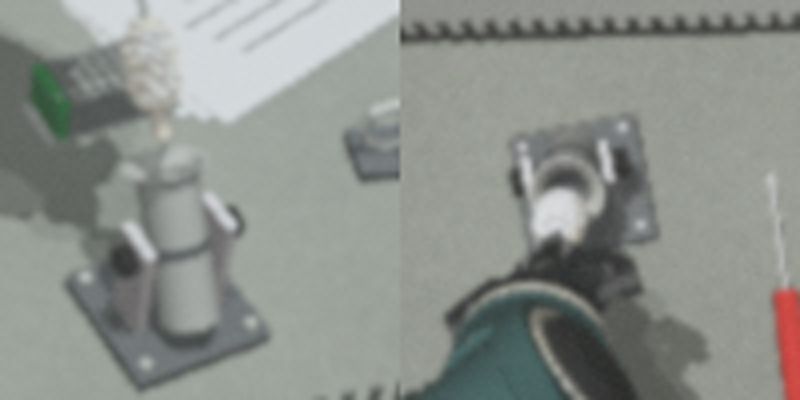

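In the scene view the tuft end is at about (331,194), just above the mouth and on the line of the cup's axis: cup bottom (337,237), neck (333,210). I'll insert slowly and watch the force.

```bash
python3 -m inch '{"travel":[[0,0,0.008],[0,0,0.008],[0,0,0.008],[0,0,0.008],[0,0,0.008],[0,0,0.008],[0,0,0.008],[0,0,0.008],[0,0,0.008],[0,0,0.008]],"turn":[[0.0002,-0.0009,0],[0,0,0],[0,0,0],[0,0,0],[0,0,0],[0,0,0],[0,0,0],[0,0,0],[0,0,0],[0,0,0]]}'
cat > st.py <<'E'
from h import *
s=ctrl.state();R=Ro.from_rotvec(s['orientation']).as_matrix();a=np.array([-.436,-.079,.8966]);m=np.array([.600,.2033,.131])
d=np.array(s['tcp_pos'])+R[:,2]*.1653-m;np.set_printoptions(precision=4,suppress=True)
print('depth mm',-1e3*d@a,'lateral tool mm',1e3*(R.T@d)[:2],'F tool',R.T@s['ft_force'],'M tool',R.T@s['moment'],'z',R[:,2],s['clock'],s['opening'])
E
python3 st.py
```

```text
clock: 7.9
tcp_pos: [0.5365, 0.1917, 0.261]
orientation: [-3.012, -0.407, -0.708]
ft_force: [-0.4, 0.5, -2.1]
opening: 0.0207
gripper_force: 68.9
depth mm 20.11463650131009 lateral tool mm [-0.4267  0.0007] F tool [-1.1419 -0.6828  1.7701] M tool [ 0.0539 -0.6084 -0.0042] z [ 0.4351  0.0791 -0.8969] 7.9 0.020725034347820498
```

```bash
python3 -m inch '{"travel":[[0,0,0.008],[0,0,0.008],[0,0,0.008],[0,0,0.008],[0,0,0.008],[0,0,0],[0,0,0],[0,0,0],[0,0,0],[0,0,0]],"turn":[[0,0,0],[0,0,0],[0,0,0],[0,0,0],[0,0,0],[0,0,0],[0,0,0],[0,0,0],[0,0,0],[0,0,0]]}' | head -2
python3 st.py
python3 -m inch '{"travel":[[0,0,0.006],[0,0,0.006],[0,0,0.006],[0,0,0.006],[0,0,0.006],[0,0,0],[0,0,0],[0,0,0],[0,0,0],[0,0,0]],"turn":[[0,0,0],[0,0,0],[0,0,0],[0,0,0],[0,0,0],[0,0,0],[0,0,0],[0,0,0],[0,0,0],[0,0,0]]}' | head -2
python3 st.py
```

```text
clock: 8.73
tcp_pos: [0.5451, 0.1932, 0.2438]
depth mm 39.45583828278803 lateral tool mm [-0.1511  0.0718] F tool [-0.1495 -0.6996  1.7697] M tool [ 0.0751 -0.6265 -0.0242] z [ 0.4356  0.0791 -0.8966] 8.7333 0.02063836897961936
clock: 9.57
tcp_pos: [0.5515, 0.1945, 0.2302]
depth mm 54.58523458360152 lateral tool mm [-0.3231  0.0137] F tool [-1.7659  0.1761  1.4745] M tool [-0.0093 -0.7364 -0.0432] z [ 0.4353  0.0791 -0.8968] 9.5667 0.020320708792920545
```

```bash
python3 -m inch '{"travel":[[0,0,0.002],[0,0,0.002],[0,0,0.002],[0,0,0.002],[0,0,0.002],[0,0,0.002],[0,0,0.002],[0,0,0.001],[0,0,0.001],[0,0,0]],"turn":[[0,0,0],[0,0,0],[0,0,0],[0,0,0],[0,0,0],[0,0,0],[0,0,0],[0,0,0],[0,0,0],[0,0,0]]}' | head -1
python3 st.py
```

```text
clock: 10.4
depth mm 62.77637515881928 lateral tool mm [-0.4211  0.0274] F tool [ 0.0431 -0.1322  2.1004] M tool [ 0.0279 -0.6457 -0.0061] z [ 0.4351  0.079  -0.8969] 10.4 0.020230706335621115
```

```bash
python3 -m inch '{"travel":[[0,0,0.002],[0,0,0.002],[0,0,0.002],[0,0,0.002],[0,0,0.001],[0,0,0.001],[0,0,0],[0,0,0],[0,0,0],[0,0,0]],"turn":[[0,0,0],[0,0,0],[0,0,0],[0,0,0],[0,0,0],[0,0,0],[0,0,0],[0,0,0],[0,0,0],[0,0,0]]}' | head -1
python3 st.py
```

```text
clock: 11.23
depth mm 67.68909562341166 lateral tool mm [-0.3878  0.0443] F tool [-1.0073 -0.2276  2.7192] M tool [ 0.0127 -0.6338  0.0061] z [ 0.4352  0.079  -0.8969] 11.2333 0.02047806273740332
```

```bash
python3 -m inch '{"travel":[[0,0,0.0018],[0,0,0.0018],[0,0,0.0018],[0,0,0.0018],[0,0,0.0018],[0,0,0.0018],[0,0,0.0018],[0,0,0.0018],[0,0,0],[0,0,0]],"turn":[[0,0,0],[0,0,0],[0,0,0],[0,0,0],[0,0,0],[0,0,0],[0,0,0],[0,0,0],[0,0,0],[0,0,0]]}' | head -1
python3 st.py
```

```text
clock: 12.07
depth mm 74.98156175632384 lateral tool mm [-0.457   0.0396] F tool [-0.1498 -0.1073  1.6831] M tool [ 0.0175 -0.5998  0.0046] z [ 0.4351  0.079  -0.8969] 12.0667 0.021098781160884757
```

```bash
python3 -m inch '{"travel":[[0,0,0.0018],[0,0,0.0018],[0,0,0.0018],[0,0,0.0018],[0,0,0.0018],[0,0,0.0018],[0,0,0],[0,0,0],[0,0,0],[0,0,0]],"turn":[[0,0,0],[0,0,0],[0,0,0],[0,0,0],[0,0,0],[0,0,0],[0,0,0],[0,0,0],[0,0,0],[0,0,0]]}' | head -1
python3 st.py
```

```text
clock: 12.9
depth mm 80.24190990036884 lateral tool mm [-0.3138  0.0066] F tool [-0.926  -0.0408 -3.2689] M tool [ 0.0426 -0.6624  0.0354] z [ 0.4353  0.0791 -0.8968] 12.9 0.02040149555902006
```

The axial force dropped about 5 N, so this is probably the bottom. Another 2 mm will confirm it.

```bash
python3 -m inch '{"travel":[[0,0,0.001],[0,0,0.001],[0,0,0.001],[0,0,0.001],[0,0,0],[0,0,0],[0,0,0],[0,0,0],[0,0,0],[0,0,0]],"turn":[[0,0,0],[0,0,0],[0,0,0],[0,0,0],[0,0,0],[0,0,0],[0,0,0],[0,0,0],[0,0,0],[0,0,0]]}' | head -1
python3 st.py
```

```text
clock: 13.73
depth mm 82.17780483804569 lateral tool mm [-0.1749 -0.0372] F tool [-0.9328  0.8852 -6.0384] M tool [-0.0429 -0.693  -0.0439] z [ 0.4355  0.0792 -0.8967] 13.7333 0.020339826045987545
```

Contact is confirmed: about 1.4 N/mm, with the bottom at roughly 77 mm. Stroke 1 up and stroke 2 down.

```bash
python3 -m inch '{"travel":[[0,0,-0.01],[0,0,-0.02],[0,0,-0.022],[0,0,-0.025],[0,0,-0.025],[0,0,-0.025],[0,0,-0.025],[0,0,-0.025],[0,0,-0.023],[0,0,0]],"turn":[[0,0,0],[0,0,0],[0,0,0],[0,0,0],[0,0,0],[0,0,0],[0,0,0],[0,0,0],[0,0,0],[0,0,0]]}' | head -1
python3 st.py
python3 -c "
from h import *
for n in('scene','top'): cv2.imwrite(f'pics/{n}4.png',viewer.read_camera(n)[:,:,::-1])
a=cv2.imread('pics/scene4.png')[160:260,290:390];b=cv2.imread('pics/scene3.png')[160:260,290:390]
cv2.imwrite('pics/g4.png',cv2.resize(np.hstack([a,b]),(800,400),interpolation=cv2.INTER_CUBIC))"
```

```text
clock: 14.57
depth mm -19.52109477388381 lateral tool mm [ 0.7663 -0.0744] F tool [0.0364 0.0208 2.3115] M tool [ 0.0571 -0.5576 -0.0309] z [ 0.4372  0.0794 -0.8958] 14.5667 0.020098034939253856
```

View pics/g4.png

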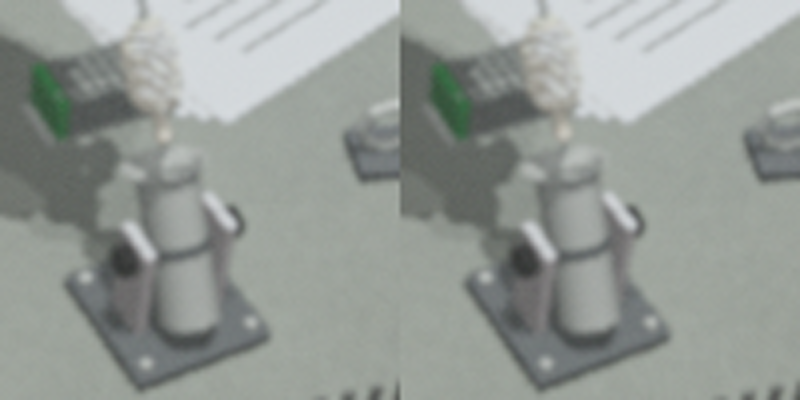

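The bristles are fully out, with the tuft end at about (330,194), and the cup is in the same place as before the stroke. Stroke 2.

```bash
python3 -m inch '{"travel":[[0,0,0.015],[0,0,0.02],[0,0,0.02],[0,0,0.02],[0,0,0.02],[0,0,0.02],[0,0,0.02],[0,0,0.02],[0,0,0.015],[0,0,0.01]],"turn":[[0,0,0],[0,0,0],[0,0,0],[0,0,0],[0,0,0],[0,0,0],[0,0,0],[0,0,0],[0,0,0],[0,0,0]]}' | head -1
python3 st.py
python3 -m inch '{"travel":[[0,0,0.0025],[0,0,0.0025],[0,0,0.0025],[0,0,0.0025],[0,0,0.0025],[0,0,0.0025],[0,0,0.0025],[0,0,0.0025],[0,0,0],[0,0,0]],"turn":[[0,0,0],[0,0,0],[0,0,0],[0,0,0],[0,0,0],[0,0,0],[0,0,0],[0,0,0],[0,0,0],[0,0,0]]}' | head -1
python3 st.py
```

```text
clock: 15.5
depth mm 74.00828894810472 lateral tool mm [-1.3747 -0.123 ] F tool [-0.7666 -0.2508  0.4184] M tool [ 0.0054 -0.5467  0.0075] z [ 0.4334  0.079  -0.8977] 15.5 0.020532324469467754
clock: 16.33
depth mm 82.12674795449831 lateral tool mm [-0.0482 -0.0376] F tool [-0.6927 -0.1476 -5.9488] M tool [ 0.0812 -0.8594  0.0414] z [ 0.4357  0.0792 -0.8966] 16.3333 0.020387005397494218
```

Stroke 2 gave the same contact: −6 N at 82 mm. Stroke 2 up, then stroke 3 down.

```bash
python3 -m inch '{"travel":[[0,0,-0.01],[0,0,-0.02],[0,0,-0.022],[0,0,-0.025],[0,0,-0.025],[0,0,-0.025],[0,0,-0.025],[0,0,-0.025],[0,0,-0.023],[0,0,0]],"turn":[[0,0,0],[0,0,0],[0,0,0],[0,0,0],[0,0,0],[0,0,0],[0,0,0],[0,0,0],[0,0,0],[0,0,0]]}' | head -1
python3 st.py
python3 -m inch '{"travel":[[0,0,0.015],[0,0,0.02],[0,0,0.02],[0,0,0.02],[0,0,0.02],[0,0,0.02],[0,0,0.02],[0,0,0.02],[0,0,0.015],[0,0,0.01]],"turn":[[0,0,0],[0,0,0],[0,0,0],[0,0,0],[0,0,0],[0,0,0],[0,0,0],[0,0,0],[0,0,0],[0,0,0]]}' | head -1
python3 -m inch '{"travel":[[0,0,0.0025],[0,0,0.0025],[0,0,0.0025],[0,0,0.0025],[0,0,0.0025],[0,0,0.0025],[0,0,0.0025],[0,0,0.0025],[0,0,0],[0,0,0]],"turn":[[0,0,0],[0,0,0],[0,0,0],[0,0,0],[0,0,0],[0,0,0],[0,0,0],[0,0,0],[0,0,0],[0,0,0]]}' | head -1
python3 st.py
```

```text
clock: 17.17
depth mm -19.625618785895266 lateral tool mm [ 0.9442 -0.0431] F tool [0.3697 0.5634 0.8799] M tool [ 0.1064 -0.5978  0.0312] z [ 0.4375  0.0794 -0.8957] 17.1667 0.02039412148226778
clock: 18.0
clock: 18.83
depth mm 82.13962712079122 lateral tool mm [-0.0469 -0.0257] F tool [-1.1914 -0.0052 -6.1407] M tool [ 0.0841 -0.8293 -0.0065] z [ 0.4357  0.0792 -0.8966] 18.8333 0.020344981233567275
```

Third contact felt at the same depth. Up and out, then raise further and turn upright.

```bash
python3 -m inch '{"travel":[[0,0,-0.01],[0,0,-0.02],[0,0,-0.022],[0,0,-0.025],[0,0,-0.025],[0,0,-0.025],[0,0,-0.025],[0,0,-0.025],[0,0,-0.035],[0,0,-0.04]],"turn":[[0,0,0],[0,0,0],[0,0,0],[0,0,0],[0,0,0],[0,0,0],[0,0,0],[0,0,0],[0,0,0],[0,0,0]]}' | head -1
python3 st.py
python3 -m inch '{"travel":[[0,0,-0.03],[0,0,-0.02],[0,0,0],[0,0,0],[0,0,0],[0,0,0],[0,0,0],[0,0,0],[0,0,0],[0,0,0]],"turn":[[0,0,0],[0,0,0],[0.0021,-0.0241,0],[0.0021,-0.0241,0],[0.0021,-0.0241,0],[0.0021,-0.0241,0],[0.0021,-0.0241,0],[0.0021,-0.0241,0],[0,0,0],[0,0,0]]}'
python3 -c "
from h import *
delta([.628,-.1785,.35],zdir=[0,0,-1])"
```

```text
clock: 19.67
depth mm -44.192526107038034 lateral tool mm [-1.274  -0.0613] F tool [-0.5414  0.3429  1.4829] M tool [ 0.0584 -0.6717 -0.0073] z [ 0.434   0.0791 -0.8974] 19.6667 0.020906947036621725
clock: 20.5
tcp_pos: [0.4982, 0.1848, 0.34]
orientation: [3.113, 0.42, 0.004]
ft_force: [0.4, 0.1, -2.0]
opening: 0.0204
gripper_force: 68.9
t 20.5 tcp [0.4982 0.1848 0.34  ] z [ 0.0027  0.0003 -1.    ] y [ 0.2651 -0.9642  0.0004] F [ 0.3519  0.0918 -1.9582]
turn [ 0.0001 -0.0009  0.    ] travel before-turn axes [ 0.0577  0.7694 -0.0196] after-turn axes [ 0.0577  0.7694 -0.0201]
```

```bash
python3 -m inch '{"travel":[[0.0057,0.0769,-0.002],[0.0057,0.0769,-0.002],[0.0057,0.0769,-0.002],[0.0057,0.0769,-0.002],[0.0057,0.0769,-0.002],[0.0057,0.0769,-0.002],[0.0057,0.0769,-0.002],[0.0057,0.0769,-0.002],[0.0057,0.0769,-0.002],[0.0057,0.0769,-0.002]],"turn":[[0.0001,-0.0009,0],[0,0,0],[0,0,0],[0,0,0],[0,0,0],[0,0,0],[0,0,0],[0,0,0],[0,0,0],[0,0,0]]}' | head -1
python3 -m inch '{"travel":[[0,0,0],[0,0,0.01],[0,0,0.02],[0,0,0.02],[0,0,0.02],[0,0,0.02],[0,0,0.02],[0,0,0.01],[0,0,0],[0,0,0]],"turn":[[0,0,0],[0,0,0],[0,0,0],[0,0,0],[0,0,0],[0,0,0],[0,0,0],[0,0,0],[0,0,0],[0,0,0]]}'
python3 -c "
from h import *
delta([.6272,-.1785,.1705],zdir=[0,0,-1])
im=np.hstack([cv2.imread('pics/scene2.png')[110:290,110:290],viewer.read_camera('scene')[110:290,110:290,::-1]])
cv2.imwrite('pics/g5.png',cv2.resize(im,(800,400),interpolation=cv2.INTER_CUBIC))"
```

```text
clock: 21.33
clock: 22.17
tcp_pos: [0.6273, -0.1784, 0.2909]
orientation: [3.113, 0.42, -0.001]
ft_force: [0.2, -0.8, -1.3]
opening: 0.0204
gripper_force: 69.0
t 22.1667 tcp [ 0.6273 -0.1784  0.2909] z [-0.0006 -0.0008 -1.    ] y [ 0.2653 -0.9642  0.0006] F [ 0.215  -0.778  -1.3041]
turn [ 0.0002  0.0002 -0.    ] travel before-turn axes [ 0.     -0.      0.2409] after-turn axes [-0.0002  0.0001  0.2409]
```

View pics/g5.png

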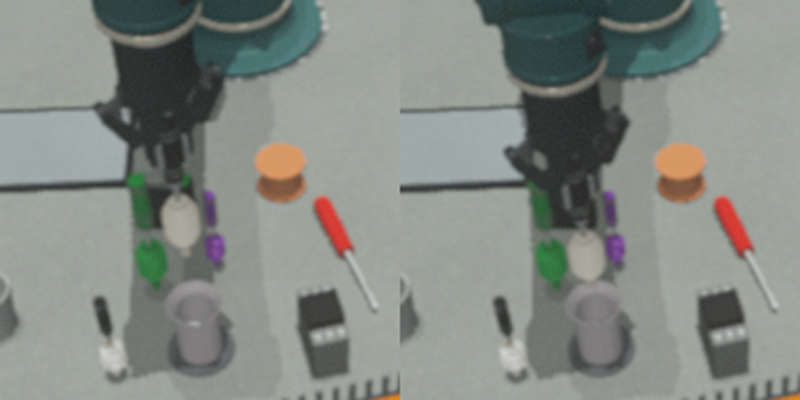

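The brush is upright over the stand at about (588,280) in the crop. I'll lower it, slowly near the floor.

```bash
python3 -m inch '{"travel":[[0,0,0.02],[0,0,0.025],[0,0,0.025],[0,0,0.025],[0,0,0.025],[0,0,0.025],[0,0,0.025],[0,0,0.025],[0,0,0.015],[0,0,0.01]],"turn":[[0,0,0],[0,0,0],[0,0,0],[0,0,0],[0,0,0],[0,0,0],[0,0,0],[0,0,0],[0,0,0],[0,0,0]]}'
python3 -m inch '{"travel":[[0,0,0.003],[0,0,0.003],[0,0,0.003],[0,0,0.003],[0,0,0.003],[0,0,0.003],[0,0,0.002],[0,0,0.002],[0,0,0],[0,0,0]],"turn":[[0,0,0],[0,0,0],[0,0,0],[0,0,0],[0,0,0],[0,0,0],[0,0,0],[0,0,0],[0,0,0],[0,0,0]]}'
```

```text
clock: 23.05
tcp_pos: [0.6269, -0.1786, 0.1796]
orientation: [3.113, 0.42, -0.003]
ft_force: [-0.3, 0.3, -1.9]
opening: 0.0202
gripper_force: 69.0
clock: 23.88
tcp_pos: [0.6274, -0.1787, 0.1703]
orientation: [3.112, 0.42, -0.0]
ft_force: [0.4, 0.2, 2.0]
opening: 0.0207
gripper_force: 69.1
```

The brush is on the floor of the stand: the vertical force went from −1.9 N to +2 N. Release and retreat.

```bash
python3 -m inch '{"travel":[[0,0,0],[0,0,0],[0,0,0],[0,0,0],[0,0,0],[0,0,0],[0,0,0],[0,0,0],[0,0,0],[0,0,0]],"turn":[[0,0,0],[0,0,0],[0,0,0],[0,0,0],[0,0,0],[0,0,0],[0,0,0],[0,0,0],[0,0,0],[0,0,0]]}' 1
python3 -m inch '{"travel":[[0,0,-0.01],[0,0,-0.02],[0,0,-0.03],[0,0,-0.04],[0,0,-0.04],[0,0,-0.04],[0,0,-0.04],[0,0,-0.04],[0,0,-0.04],[0,0,-0.04]],"turn":[[0,0,0],[0,0,0],[0,0,0],[0,0,0],[0,0,0],[0,0,0],[0,0,0],[0,0,0],[0,0,0],[0,0,0]]}'
python3 -m inch '{"travel":[[-0.04,0,0],[-0.06,0,0],[-0.06,0,0],[-0.06,0,0],[-0.06,0,0],[-0.06,0,0],[-0.06,0,0],[-0.06,0,0],[-0.04,0,0],[0,0,0]],"turn":[[0,0,0],[0,0,0],[0,0,0],[0,0,0],[0,0,0],[0,0,0],[0,0,0],[0,0,0],[0,0,0],[0,0,0]]}'|head -2
python3 -c "
from h import *
k=lambda i,x,y:cv2.resize(i[y:y+75,x:x+80],None,fx=5,fy=5,interpolation=cv2.INTER_CUBIC)
s=viewer.read_camera('scene')[:,:,::-1];t=viewer.read_camera('top')[:,:,::-1]
cv2.imwrite('pics/g6.png',cv2.resize(np.vstack([np.hstack([k(s,150,210),k(s,295,190)]),np.hstack([k(t,280,125),k(t,160,125)])]),(640,600)))"
```

```text
clock: 24.72
tcp_pos: [0.6272, -0.1787, 0.17]
orientation: [3.112, 0.42, -0.001]
ft_force: [-0.1, 0.1, 0.1]
opening: 0.0855
gripper_force: 0.0
clock: 25.55
tcp_pos: [0.6271, -0.1784, 0.3422]
orientation: [3.112, 0.42, 0.001]
ft_force: [-0.3, -0.6, -0.0]
opening: 0.0854
gripper_force: 0.0
clock: 26.38
tcp_pos: [0.3831, -0.2461, 0.3415]
```

View pics/g6.png

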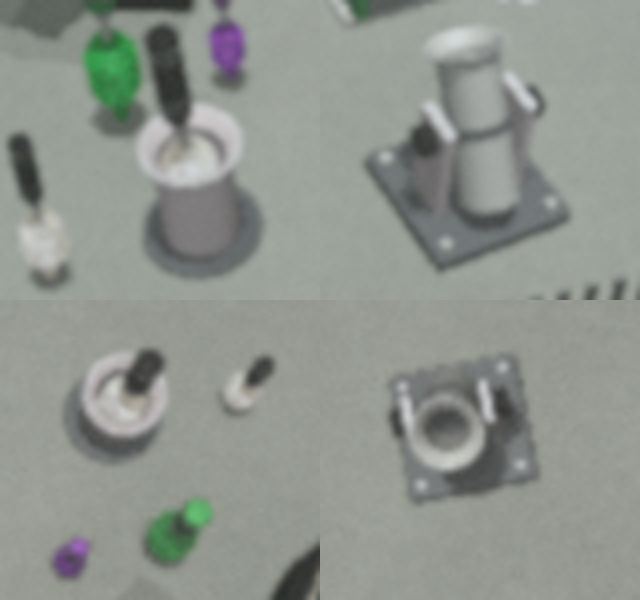

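```bash
python3 -c "
from h import *
print(tri(px('sa',203,38),px('ta',187,75)), tri(px('sa',216,37),px('ta',175,79)))"
```

```text
(array([ 0.63029064, -0.1838648 ,  0.2134737 ]), np.float64(0.6265640210231709)) (array([ 0.62866134, -0.17728753,  0.21044697]), np.float64(0.5343363322239725))
```

The brush stands in its stand, on the floor, leaning only about 2° within the bore's clearance. The cup and everything else in view look unmoved. Handing in.

```bash
python3 -c "
from plant import ctrl
print(ctrl.close_job())"
```

```text
the job is handed in; nothing more can be done
None
```

I brushed the cup with three full strokes, each pressing gently on the bottom (about 77 mm down, about 8 N), stood the brush back on its stand's floor and let go; it leans about 2°, nothing else in the last pictures looks moved, and I handed in at about 26.5 s.

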